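Thread and lock the centrepiece stem into its stand

ROBOT

A 6-joint arm with a two-finger parallel gripper is mounted at the origin on the work surface. World frame = base frame: x ahead of the robot, y to its left, z up, the work surface at z = 0. Lengths are in mm, angles in rad, forces in N, time in s.
With the tool pointing down it reaches from about 350 to 875 mm from the base axis. Payload 4.2 kg.
Tool frame: the origin (TCP) lies where the fingers leave the gripper's body, on its centre line; the fingertips stand 70 mm ahead of it and the grasp point (between the pads) lies 51 mm ahead of it; z points along the fingers, y is the line along which they close (so a half turn about z gives the same grasp; the last joint's range is limited). The gripper opens to 87 mm and grips with 3 to 60 N. Pads are 19 mm wide; open, the fingers measure 117 mm over their backs; the gripper's body (75 mm by 190 mm) begins 51 mm behind the grasp point.
Start: joints at [1.394, 0.385, 0.008, 0, -1.194, -0.259], TCP at [263.801, 566.576, 292.25] pointing down, gripper open.
Joint ranges: [-3.14, 3.14], [-1.21, 2.06], [-1.07, 1.41], [-3.16, 2.05], [-2.99, -0.16], [-3.1, 3.1]. Speed limits (rad/s): [2.79, 2.79, 3.14, 3.14, 3.14, 3.14].

INTERFACE

Orientations are given as a unit quaternion [x, y, z, w].
In Python, from workcell import arm gives the robot as it stands. The module is installed in compiled form; this text tells all that it offers.
- The arm moves only by the tool move_arm, never from a script. Its argument "targets" is a list of rows, each a list of 2 entries, a list of its own where there are three numbers: the shift along the tool's x, y, z in cm, then the turn, a rotation vector about the tool's x, y, z in degrees. In form: [[[x, y, z], [ax, ay, az]], ...]. A call has 1 to 10 rows; each row is the pose to reach, as a shift and turn from the pose commanded when the call began, along the tool's axes at that moment; what a row does not reach only later rows make up. A row lasts 1/8 s, in which the tool goes at most 62.5 mm and 10.7 degrees, less where a joint would pass 70% of its speed; a pose out of reach is approached as far as the arm can. A call with a gripper value outside its range is refused whole. "jaw" is the finger opening in cm, from 0 to 8.7, set as the call begins (left out, the last holds). The fingers move at their own pace and stop on an object; the grip force is fixed at half the most. Time passes only in rows, so rows that repeat a pose let the fingers close. It gives the time, the measured TCP pose, the force, the opening and the grip force at its end, in the units of the state.
- arm.get_obs(): the state, without advancing time (a new reading comes with each control period).
- arm.snapshot(name): name is "scene" or "side" or "wrist"; returns the picture (400x640x3 uint8, blue, green, red); there is no depth.
- arm.camera_info(name): a dict with "K" (3x3 intrinsics, pixels), "extrinsics" (4x4, takes a point from world to camera coordinates). Camera axes: x right, y up, looking along -z (the intrinsics and any distortion apply to the point x, -y, -z); pixel columns grow to the right and rows downward; lengths in mm; the calibration is good to about 2 mm. The wrist camera is an equidistant fisheye: a pixel r from the principal point sees the ray r / f radians off the axis. A picture is of the moment at which its call begins: read the wrist's pose just before it. camera_info takes no time and is no camera call; for the wrist camera it gives the pose at the moment of the call.
- arm.job_done(): hands the job in; it is judged then, once.
The state is a dict: "clock": time; "qpos": joint angles; "joint_vel": joint speeds; "joint_torque": joint torques, N m; "tcp_pos": TCP position; "orientation": TCP orientation; "wrist_force": force on the tool from outside, world axes, zero at the start; "torque": the same for the moment, N m; "opening": finger opening in mm; "gripper_force": force on a finger pad.
Only numpy, scipy, OpenCV 4.12 (cv2) and the standard library are available. Lean on these libraries where they do the work, as an engineer would, in place of code of your own. Each camera call takes 0.05 s, during which the arm holds its last target. There are 200 camera calls.

TASK

Take the brass stem with the blue block out of the wooden rest, thread it down through both bored brass plates of the stand, press it down against the spring seat and turn it clockwise (seen from above) under the two dark hooks so that it stays locked when you let go. The frame holding the plates sits up to 15 mm to one side or the other on its base, so feel for the hole and never force the stem (keep well under 30 N); leave the other stem and the tableware where they are.

Things in the scene. Friction and masses are not known exactly. Their poses are not given: they have to be found in the camera images.
- stem: Brass stem with a blue block on top, 174 mm long, about 180 g; stands tip down in the rest at the start. Origin: centre of the tip's flat end; z runs up the stem. Shaft 12 mm in diameter; the lowest 5 mm taper to a 9 mm flat end. It may lean a degree in the rest and in the hand. Half a turn about z makes no difference.
- stem_bar (a point): Centre of the stem's cross bar, 112 mm above the tip: 48 mm long along the stem's x, 8 mm wide, 6 mm thick. Above it a bare 12 mm neck from 115 to 140 mm above the tip.
- stem_grip (a point): Centre of the stem's blue block, 157 mm above the tip, on the axis; the block is 40 mm along the stem's x, 14 mm along y, 34 mm high. Hold the stem here.
- stand: Fixed stand. Origin: centre of the underside of its dark wooden base, 130 (x) x 110 (y) x 15 mm. On it a brass guide frame rides in a slot along the stand's x, stuck by stiff friction anywhere from -15 to +15 mm from the centre, each time elsewhere; this offset is NOT measured. In y and in yaw the frame is exact. Its walls at y = +-35 mm carry two level plates.
- stand_upper (a point): Where the upper hole's mouth would be with the frame central: 130 mm above the work surface, a point of the base. The true hole is up to 15 mm from here along the stand's x. Brass plate 64 x 64 mm, 10 mm thick, hole 14.5 mm in diameter, straight through, axis vertical.
- stand_lower (a point): The same for the lower plate: top 75 mm above the work surface, 10 mm thick, 14.5 mm hole in line with the upper one (same unmeasured offset).
- stand_seat (a point): The same for the black sprung seat under the holes (22 mm disc, top 42 mm above the work surface). It starts to give at 3 N and takes about 6 N at 21 mm, where the stem's cross bar meets the upper plate: hard stop. Pressing 18 mm lets the bar pass under the hooks' lips.
- stand_hook (a point): The same for the hook at y = +19 mm, point on its top, 147 mm above the work surface; the other is at y = -19 mm, turned by half a turn. Each dark steel hook spans 14 to 24 mm from the hole's axis: a stop wall, a roof with its underside at 142 mm and, on the entry side, a lip down to 139.5 mm. Their roofs and walls reach at most 12 mm to either side in x.
- stand_lock (a point): The same for the stem's tip when locked: 27 mm above the work surface. Put the stem in with its cross bar along the stand's x (25 degrees either way is fine), press, turn clockwise seen from above till the bar lies along the stand's y against the stop walls, and let the spring lift it about 6 mm up under the roofs, behind the lips.
- rest: Fixed block of wood, 70 mm along x, 170 mm along y, 55 mm high; origin: centre of its underside. Two upright 13.5 mm holes at y = -55 and +55 mm, 45 mm deep, floors 10 mm above the work surface. The brass stem stands in the hole at y = -55 mm.
- spare_stem: Bystander: a shorter stem in steel with a white block, 144 mm long, the same but for a shaft shorter by 30 mm, standing in the rest's hole at y = +55 mm, its top 154 mm above the work surface. Same frame as the brass stem. Leave it there.
- saucer: Bystander: white saucer, 150 mm across; origin at its underside. Leave it where it is.
- coffee_cup: Bystander: white cup, 84 mm across, 65 mm high; origin at its underside. Leave it where it is.
- candle_tall: Bystander: candle in a glass cylinder, 84 mm across, 190 mm high; origin at its underside. Leave it where it is.
- candle_low: Bystander: candle in a glass cylinder, 90 mm across, 110 mm high; origin at its underside. Leave it where it is.
- goblet: Bystander: stemmed glass, 68 mm across, 165 mm high; origin at its underside. Leave it where it is.
- serving_spoon: Bystander: brass spoon lying on the table; origin at its underside. Leave it where it is.
There are look-alikes about, which are no part of the job. Leave any red look-alike of the stem alone. Leave any purple or red look-alike of the stand alone.

How it is judged (in metres and radians):
On the way, in this order (a step that is already met when the one before it is completed fails the run):
1. the stem's tip has passed through the upper plate (horizontal distance between stem and stand below 0.02 m and z of stem in the frame of stand below 0.117 m), for 0.05 s.
2. the stem's tip has passed through the lower plate too (horizontal distance between stem and stand below 0.02 m and z of stem in the frame of stand below 0.06 m), for 0.05 s.
At the end, for the whole second after the job is handed in: The stem stands upright (within 4 degrees) through both plates, locked under the hooks: its tip 22 to 31 mm above the work surface and within 20 mm (horizontally) of the base centre, the cross bar within 17 degrees of the stand's y, at rest and released (horizontal distance between stem and stand below 0.02 m and z of stem in the frame of stand between 0.022 and 0.031 m and angle between the x axis of stem and the y axis of stand, either way round below 0.3 rad and angle between stem's own z axis and vertical below 0.07 rad and linear speed of stem below 0.02 m/s and contact force between stem and the fingers below 0.1 N); the robot touches nothing.
It fails at once if the stem pressed against the stand with more than 30 N (contact force between stem and stand above 30 N).
It fails at once if the other stem moved by more than 15 mm (distance of spare_stem from where it was at the start of the episode above 0.015 m).
It fails at once if any of the tableware moved by more than 20 mm (distance of any of saucer, coffee_cup, candle_tall, candle_low, goblet, serving_spoon from where it was at the start of the episode above 0.02 m).
It also fails if it takes over 72 s, if anything falls off the work surface, if the arm or the gripper's body presses on something with over 40 N, if the wrist force passes 120 N, or if a joint passes its speed limit or range.

## Working session

There is one attempt and no reset: what is moved stays moved. The work goes in short steps, Python scripts to look and compute and a tool call to move; the robot and the scene stay as the last step left them, time stands still between calls to the robot, and variables do not carry over. Pictures are saved under pics/ and viewed, at most 10 in all, crops included, and the job is handed in when it is done.

Besides the shell and the picture viewer there is one more tool, called after "Call:" as name(argument=value, ...) on one line, values as JSON. move_arm: Moves the arm, as the interface text tells. Its arguments: {"type":"object","properties":{"targets":{"type":"array"},"jaw":{"type":"number"}},"required":["targets"]}

```bash
mkdir -p pics
python3 - <<'E'
from workcell import arm
import cv2,numpy as np
for n in("scene","side","wrist"):
    im=arm.snapshot(n); cv2.imwrite(f"pics/{n}0.png",im)
    c=arm.camera_info(n); print(n,np.round(c["K"],1).tolist(),np.round(c["extrinsics"],3).tolist(),[k for k in c])
o=arm.get_obs(); print({k:np.round(v,3).tolist() for k,v in o.items()})
E
```

```text
scene [[423.0, 0.0, 316.7], [0.0, 423.0, 195.2], [0.0, 0.0, 1.0]] [[-0.556, 0.831, 0.017, 269.952], [-0.556, -0.387, 0.735, 198.686], [0.618, 0.399, 0.678, -1597.225], [0.0, 0.0, 0.0, 1.0]] ['K', 'extrinsics']
side [[498.6, 0.0, 310.5], [0.0, 498.6, 197.8], [0.0, 0.0, 1.0]] [[0.95, -0.312, -0.001, -493.202], [0.207, 0.628, 0.75, -177.723], [-0.234, -0.713, 0.661, -1427.766], [0.0, 0.0, 0.0, 1.0]] ['K', 'extrinsics']
wrist [[309.7, 0.0, 312.7], [0.0, 309.7, 196.4], [0.0, 0.0, 1.0]] [[-0.422, -0.907, 0.0, 625.121], [0.869, -0.405, -0.284, 34.387], [0.257, -0.119, 0.959, -390.39], [0.0, 0.0, 0.0, 1.0]] ['K', 'extrinsics']
{'clock': 0.15, 'qpos': [1.394, 0.385, 0.007, -0.0, -1.194, -0.259], 'joint_vel': [0.0, -0.002, 0.005, 0.0, -0.0, -0.001], 'joint_torque': [-0.0, -39.105, 18.759, 4.222, 0.012, -0.0], 'tcp_pos': [263.661, 566.293, 291.408], 'orientation': [0.976, -0.216, -0.0, 0.001], 'wrist_force': [-0.085, -1.344, 0.313], 'torque': [-0.053, 0.002, -0.032], 'gripper_force': 0.0, 'opening': 87.06}
```

View pics/scene0.png

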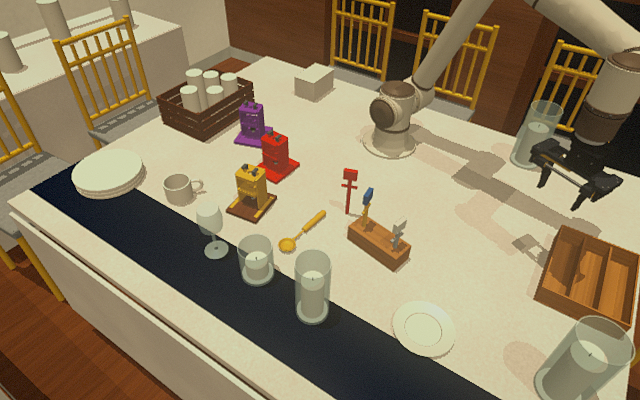

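View pics/side0.png

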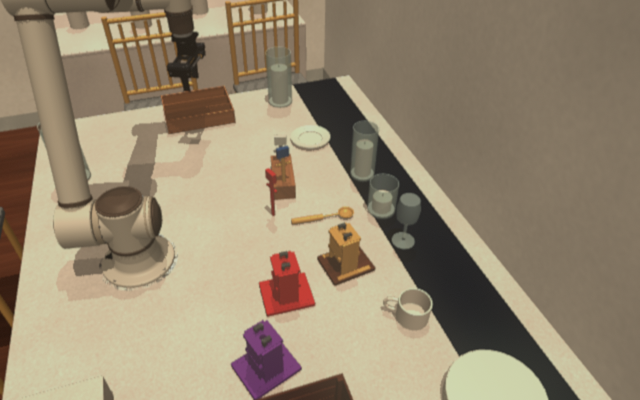

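The scene view shows three stands: brass (252,190), red (278,155) and purple (252,122). It also shows three stems: blue block in the rest (368,195), white block in the rest (398,235) and a red look-alike (349,190). By colour, the brass stand and the blue stem are the ones I want. I'll confirm them in one enlarged crop and measure.

```bash
cat > h.py <<'E'
from workcell import arm
import cv2,numpy as np
def ray(n,u,v,c=None):
    c=c or arm.camera_info(n); K=np.array(c["K"]);E=np.array(c["extrinsics"])
    x,y=(u-K[0,2])/K[0,0],(v-K[1,2])/K[1,1]
    if n=="wrist":
        r=np.hypot(x,y); s=np.sin(r)/max(r,1e-9); d=np.array([x*s,-y*s,-np.cos(r)])
    else: d=np.array([x,-y,-1.])
    R=E[:3,:3]; d=R.T@d; return -R.T@E[:3,3], d/np.linalg.norm(d)
def plane(n,u,v,z,c=None):
    o,d=ray(n,u,v,c); return o+d*(z-o[2])/d[2]
def tri(rs):
    A=sum(np.eye(3)-np.outer(d,d) for o,d in rs); b=sum((np.eye(3)-np.outer(d,d))@o for o,d in rs)
    p=np.linalg.solve(A,b); return p,[np.linalg.norm(np.cross(p-o,d)) for o,d in rs]
def proj(n,p,c=None):
    c=c or arm.camera_info(n); K=np.array(c["K"]);E=np.array(c["extrinsics"])
    q=E[:3,:3]@p+E[:3,3]; x,y,z=q[0],-q[1],-q[2]
    if n=="wrist":
        r=np.hypot(x,y); t=np.arctan2(r,z); x,y,z=x/r*t,y/r*t,1
    return np.array([K[0,0]*x/z+K[0,2],K[1,1]*y/z+K[1,2]])
E
python3 - <<'E'
from h import *
S=cv2.imread("pics/scene0.png");D=cv2.imread("pics/side0.png")
def crop(im,x,y): return cv2.resize(im[y:y+75,x:x+100],(400,300),interpolation=cv2.INTER_CUBIC)
cv2.imwrite("pics/crop1.png",np.vstack([np.hstack([crop(S,205,150),crop(S,325,178)]),np.hstack([crop(D,300,215),crop(D,235,130)])]))
rs=[]
for n,im in(("scene",S),("side",D)):
    h=cv2.cvtColor(im,cv2.COLOR_BGR2HSV); m=cv2.inRange(h,(100,90,40),(118,255,255))
    k,l,st,ce=cv2.connectedComponentsWithStats(m)
    for i in range(1,k):
        if 20<st[i,4]<2000: print(n,st[i],ce[i].round(1))
E
```

```text
scene [364 188   9   9  41] [368.3 191.9]
```

View pics/crop1.png

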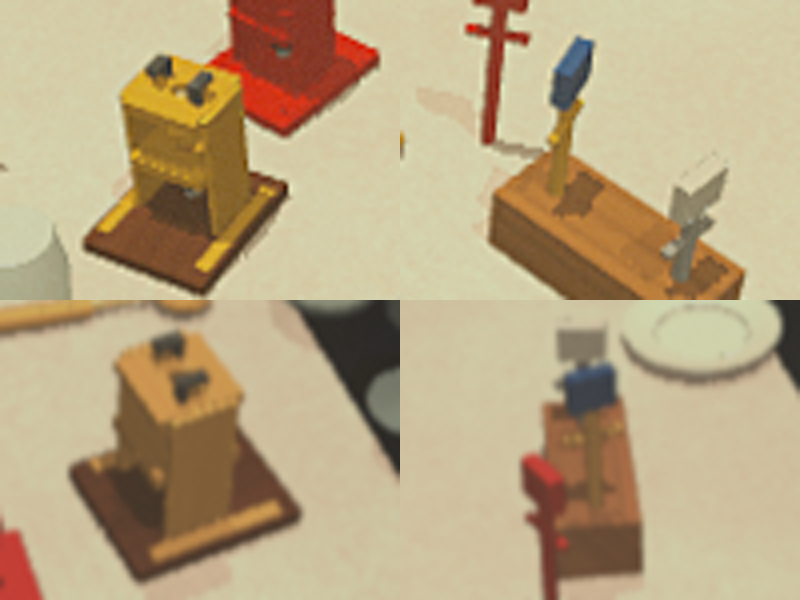

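Confirmed: the brass/gold stand on the dark wooden base and the blue-block stem in the rest, with the red ones separate. In the crop, the stand base's top corners are at scene (85,240), (205,285), (287,183) and side (70,465), (143,573), (300,513). The blue block is centred at scene (573,73) and side (590,388).

Run:
```python
from h import *
def sc(x,y): return (205+x/4,150+y/4) if x<400 else (325+(x-400)/4,178+y/4)
def sd(x,y): return (300+x/4,215+(y-300)/4) if x<400 else (235+(x-400)/4,130+(y-300)/4)
def T(nm,a,b):
    p,r=tri([ray("scene",*sc(*a)),ray("side",*sd(*b))]); print(nm,p.round(1),np.round(r,1))
T("block",(573,73),(590,388)); T("hooks mid",(180,79),(178,364))
T("hookA",(160,68),(168,343));T("hookB",(200,87),(190,383)) 
T("stemfoot",(556,190),(598,500))
for a in((85,240),(205,285),(287,183)): print("scene z15",plane("scene",*sc(*a),15).round(1))
for a in((70,466),(143,575),(300,514)): print("side z15",plane("side",*sd(*a),15).round(1))
for a in((555,152),(742,270),(492,212)): print("rest scene z55",plane("scene",*sc(*a),55).round(1))
for a in((543,404),(545,527),(640,525),(623,404)): print("rest side z55",plane("side",*sd(*a),55).round(1))
print("block top ends z~184",plane("scene",*sc(580,38),184).round(1), plane("side",*sd(565,373),184).round(1),plane("side",*sd(610,362),184).round(1))
```

```text
block [477.1 153.9 166.6] [2. 2.]
hooks mid [ 546.3 -201.   138.4] [1.8 1.8]
hookA [ 548.4 -203.3  154.1] [8.9 8.9]
hookB [ 544.5 -199.1  125.1] [13.5 13.5]
stemfoot [479.1 153.7  54.5] [2.3 2.3]
scene z15 [ 625.7 -240.4   15. ]
scene z15 [ 610.4 -134.4   15. ]
scene z15 [ 486.6 -153.    15. ]
side z15 [ 487.3 -160.9   15. ]
side z15 [ 502.4 -269.    15. ]
side z15 [ 624.5 -252.8   15. ]
rest scene z55 [444.2 135.7  55. ]
rest scene z55 [470.3 295.5  55. ]
rest scene z55 [521.2 128.   55. ]
rest side z55 [471.2 290.2  55. ]
rest side z55 [431.  131.4  55. ]
rest side z55 [503.5 110.2  55. ]
rest side z55 [536.3 268.8  55. ]
block top ends z~184 [459.3 149.5 184. ] [459.5 152.9 184. ] [496.1 156.  184. ]
```

```bash
cat >> h.py <<'E'
from scipy.spatial.transform import Rotation as Ro
def rel(p,yaw,tip=None):
    """shift (cm) and turn (deg), in tool axes, to TCP p with tool x at yaw deg, pointing down"""
    o=arm.get_obs(); R=Ro.from_quat(o["orientation"])
    G=Ro.from_euler("z",yaw,degrees=True)*Ro.from_euler("x",180,degrees=True)
    s=R.inv().apply(np.array(p)-o["tcp_pos"])/10
    print("shift",s.round(2),"turn",(R.inv()*G).as_rotvec(degrees=True).round(2),"q",np.round(o["qpos"],2))
def state():
    o=arm.get_obs(); R=Ro.from_quat(o["orientation"]).as_matrix()
    print("t",round(o["clock"],2),"tcp",np.round(o["tcp_pos"],1),"yaw",np.degrees(np.arctan2(R[1,0],R[0,0])).round(2),"z",R[:,2].round(4),"F",np.round(o["wrist_force"],1),"M",np.round(o["torque"],2),"op",round(o["opening"],1),"gf",round(o["gripper_force"],1))
E
python3 - <<'E'
from h import *
state(); rel((477,154,310),5); print("wrist cam at",ray("wrist",320,200))
S=cv2.imread("pics/scene0.png")
print("red foot",plane("scene",325+90/4,178+140/4,0).round(0))
E
```

```text
t 0.15 tcp [263.7 566.3 291.4] yaw -24.98 z [-6.0e-04 -1.6e-03 -1.0e+00] F [-0.1 -1.3  0.3] M [-0.05  0.   -0.03] op 87.1 gf 0.0
shift [36.75 28.37 -1.81] turn [ 1.000e-01  2.000e-02 -2.998e+01] q [ 1.39  0.39  0.01 -0.   -1.19 -0.26]
wrist cam at (array([334.4021584 , 534.00409202, 383.89866726]), array([-0.27713718,  0.10276605, -0.95531886]))
red foot [411.  65.   0.]
```

Call:
move_arm(targets=[[[36.7, 28.4, -1.8], [0, 0, -30]], [[36.7, 28.4, -1.8], [0, 0, -30]], [[36.7, 28.4, -1.8], [0, 0, -30]], [[36.7, 28.4, -1.8], [0, 0, -30]], [[36.7, 28.4, -1.8], [0, 0, -30]], [[36.7, 28.4, -1.8], [0, 0, -30]], [[36.7, 28.4, -1.8], [0, 0, -30]], [[36.7, 28.4, -1.8], [0, 0, -30]], [[36.7, 28.4, -1.8], [0, 0, -30]], [[36.7, 28.4, -1.8], [0, 0, -30]]])

```text
clock: 1.4
tcp_pos: [476.4, 154.5, 310.0]
orientation: [0.999, 0.044, -0.0, -0.0]
wrist_force: [-0.1, -0.2, 1.0]
opening: 87.0
gripper_force: 0.0
```

Call:
move_arm(targets=[[[0, 0, 0], [0, 0, 0]], [[0, 0, 0], [0, 0, 0]]])

```text
clock: 1.65
tcp_pos: [476.3, 155.0, 310.2]
orientation: [0.999, 0.045, -0.0, -0.0]
wrist_force: [-0.5, 0.2, -0.4]
opening: 86.9
gripper_force: 0.0
```

Run:
```python
from h import *
state(); im=arm.snapshot("wrist"); cv2.imwrite("pics/w1.png",im)
h=cv2.cvtColor(im,cv2.COLOR_BGR2HSV); m=cv2.inRange(h,(95,90,40),(125,255,255))
k,l,st,ce=cv2.connectedComponentsWithStats(m)
for i in range(1,k):
    if 60<st[i,4]: print(st[i],ce[i].round(1), plane("wrist",*ce[i],184).round(1))
print(arm.camera_info("wrist")["extrinsics"].round(4).tolist() if hasattr(arm.camera_info("wrist")["extrinsics"],"round") else "")
```

```text
t 1.65 tcp [476.3 155.  310.2] yaw 5.12 z [-1.e-04  0.e+00 -1.e+00] F [-0.5  0.2 -0.4] M [-0.04  0.   -0.01] op 86.9 gf 0.0
[310 189  17  48 789] [318.  212.2] [477.8 151.8 184. ]
[[0.0893, -0.996, -0.0011, 112.7072], [0.9552, 0.086, -0.2832, -429.0916], [0.2822, 0.0242, 0.9591, -546.4644], [0.0, 0.0, 0.0, 1.0]]
```

View pics/w1.png

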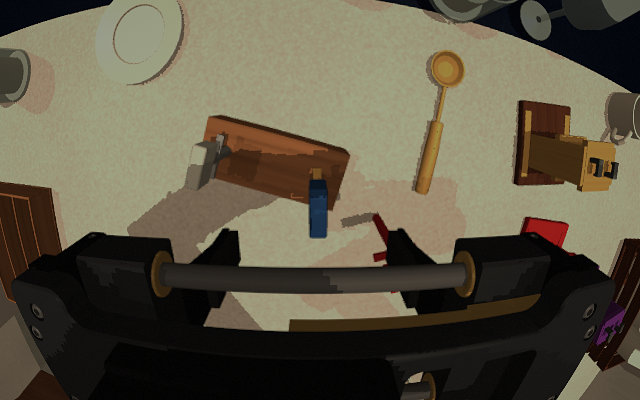

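The wrist view shows the blue block at (318,212), centred between the fingers. The bright part below row 205 is its top face and the darker part above is the end face. The spare stem's white block is at (203,160), and the red stem (378,235) is clear of both. Next I'll measure the top face.

Run:
```python
from h import *
im=cv2.imread("pics/w1.png"); h=cv2.cvtColor(im,cv2.COLOR_BGR2HSV)
m=cv2.inRange(h,(95,90,40),(125,255,255))
for v in range(188,240,3): 
    u=np.flatnonzero(m[v,300:340])+300
    if len(u): print(v,u[0],u[-1],int(np.median(h[v,u,2])))
V=h[...,2]
th=cv2.threshold(V[m>0].reshape(-1,1),0,255,cv2.THRESH_OTSU)[0]; print("otsu",th)
t=((m>0)&(V>th)).astype(np.uint8); t=cv2.morphologyEx(t,cv2.MORPH_OPEN,np.ones((3,3)))
c=max(cv2.findContours(t,cv2.RETR_EXTERNAL,cv2.CHAIN_APPROX_NONE)[0],key=cv2.contourArea)
P=np.array([plane("wrist",u,v,184)[:2] for u,v in c[:,0]],np.float32)
r=cv2.minAreaRect(P); print(r)
```

```text
191 310 326 51
194 310 326 50
197 310 326 55
200 310 326 72
203 310 326 72
206 310 326 73
209 310 326 74
212 310 326 78
215 310 326 73
218 311 326 74
221 311 326 72
224 311 326 72
227 311 325 73
230 310 325 73
233 310 325 72
236 310 325 70
otsu 61.0
((474.7012023925781, 151.45089721679688), (32.91282272338867, 11.877751350402832), 5.898009777069092)
```

Run:
```python
from h import *
im=cv2.imread("pics/w1.png"); cv2.imwrite("pics/w1c.png",cv2.resize(im[155:245,280:360],(560,630),interpolation=cv2.INTER_NEAREST))
```

```text
(no output)
```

View pics/w1c.png

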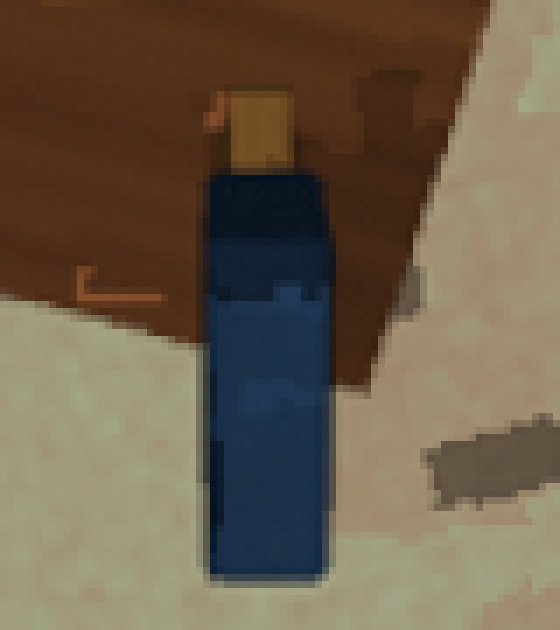

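In the crop, the top face runs from (207,240) to (330,580), because a shadow band is part of it. The dark area above, rows 175–240, is the end face.

Run:
```python
from h import *
f=lambda x,y: plane("wrist",280+x/7-.5,155+y/7-.5,184)
a,b,c,d=f(207,240),f(333,240),f(330,580),f(205,580)
print(np.linalg.norm(a-b),np.linalg.norm(b-c),((a+b+c+d)/4).round(1))
for p,q in((d,a),(c,b)): print(np.degrees(np.arctan2(*(q-p)[1::-1])))
ctr=(a+b+c+d)/4; yaw=7
rel((ctr[0],ctr[1],167+3+51),6.)
```

```text
13.167013354522233 38.74909191287177 [476.5 151.8 184. ]
4.582418008704083
5.4781638030167725
shift [-0.01  0.31  8.93] turn [-0.   -0.   -0.89] q [ 0.64  0.16 -0.26 -0.   -1.15  1.02]
```

Call:
move_arm(targets=[[[0, 0.3, 3], [0, 0, 0]], [[0, 0.3, 6], [0, 0, 0]], [[0, 0.3, 8], [0, 0, 0]], [[0, 0.3, 8.9], [0, 0, 0]], [[0, 0.3, 8.9], [0, 0, 0]]], jaw=5)

```text
clock: 2.33
tcp_pos: [476.8, 151.4, 221.1]
orientation: [0.999, 0.044, -0.0, 0.0]
wrist_force: [-0.1, -0.3, 0.2]
opening: 51.7
gripper_force: 0.0
```

Call:
move_arm(targets=[[[0, 0, 0], [0, 0, 0]], [[0, 0, 0], [0, 0, 0]], [[0, 0, 0], [0, 0, 0]], [[0, 0, 0], [0, 0, 0]], [[0, 0, 0], [0, 0, 0]]], jaw=0)

```text
clock: 2.95
tcp_pos: [476.9, 151.2, 221.4]
orientation: [0.999, 0.044, 0.0, -0.0]
wrist_force: [0.2, -0.4, 1.2]
opening: 14.0
gripper_force: 30.0
```

```bash
python3 -c "
from h import *
state()"
```

```text
t 2.95 tcp [476.9 151.2 221.4] yaw 5.03 z [ 3.e-04  1.e-04 -1.e+00] F [ 0.2 -0.4  1.2] M [-0.05  0.02 -0.02] op 14.0 gf 30.0
```

Call:
move_arm(targets=[[[0, 0, -2], [0, 0, 0]], [[0, 0, -5], [0, 0, 0]], [[0, 0, -10], [0, 0, 0]], [[0, 0, -15], [0, 0, 0]], [[0, 0, -15], [0, 0, 0]]])

```text
clock: 3.58
tcp_pos: [478.1, 151.7, 375.4]
orientation: [0.999, 0.044, 0.004, -0.002]
wrist_force: [0.7, -0.1, -3.0]
opening: 13.8
gripper_force: 30.0
```

```bash
python3 -c "
from h import *
state(); rel((470,-213,371),8.5)"
```

```text
t 3.58 tcp [478.1 151.7 375.4] yaw 5.04 z [ 0.0079  0.0046 -1.    ] F [ 0.7 -0.1 -3. ] M [-0.03  0.    0.01] op 13.8 gf 30.0
shift [-4.01 36.26  0.26] turn [-0.21 -0.48 -3.46] q [ 0.63  0.12 -0.15  0.   -1.3   1.03]
```

Call:
move_arm(targets=[[[-0.5, 4, 0], [0, 0, -0.5]], [[-1, 8, 0], [0, 0, -1]], [[-1.5, 13, 0], [0, 0, -1.5]], [[-2, 18, 0], [0, 0, -2]], [[-2.5, 23, 0], [0, 0, -2.5]], [[-3, 28, 0], [0, 0, -3]], [[-3.5, 32, 0], [0, 0, -3.5]], [[-3.9, 35, 0], [0, 0, -3.5]], [[-3.9, 36.2, 0], [0, 0, -3.5]], [[-3.9, 36.2, 0], [0, 0, -3.5]]])

```text
clock: 4.82
tcp_pos: [469.5, -212.9, 370.0]
orientation: [0.997, 0.074, -0.001, -0.001]
wrist_force: [-0.5, 0.4, -2.1]
opening: 13.7
gripper_force: 30.0
```

Call:
move_arm(targets=[[[0, 0, 0], [0, 0, 0]], [[0, 0, 0], [0, 0, 0]], [[0, 0, 0], [0, 0, 0]]])

```text
clock: 5.2
tcp_pos: [469.9, -212.1, 371.4]
orientation: [0.997, 0.075, 0.0, -0.0]
wrist_force: [0.3, 0.7, -1.4]
opening: 14.1
gripper_force: 30.0
```

Run:
```python
from h import *
state(); im=arm.snapshot("wrist"); c=arm.camera_info("wrist"); cv2.imwrite("pics/w2.png",im)
import pickle; pickle.dump(c,open("w2.pkl","wb")); pickle.dump(dict(arm.get_obs()),open("w2o.pkl","wb"))
u,v=proj("wrist",np.array([547,-202,130.]),c); print(u,v)
x,y=int(u)-70,max(int(v)-75,0); print(x,y)
cv2.imwrite("pics/w2c.png",cv2.resize(im[y:y+150,x:x+160],(640,600),interpolation=cv2.INTER_CUBIC))
```

```text
t 5.2 tcp [ 469.9 -212.1  371.4] yaw 8.6 z [ 3.e-04  1.e-04 -1.e+00] F [ 0.3  0.7 -1.4] M [-0.03 -0.06  0.02] op 14.1 gf 30.0
314.7916311635807 107.82025714980706
244 32
```

View pics/w2c.png

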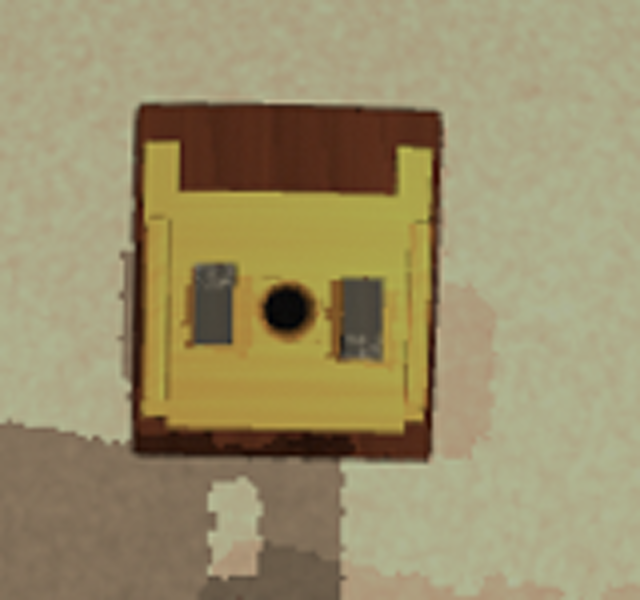

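The crop shows the brass stand from above. The hole mouth is at (288,309) between the hooks, and the base's top corners are (138,103), (442,112), (432,461), (135,457). The frame sits about 10 mm toward the robot from the base centre.

Run:
```python
from h import *
import pickle
c=pickle.load(open("w2.pkl","rb"))
f=lambda x,y,z: plane("wrist",244+x/4-.375,32+y/4-.375,z,c)
im=cv2.imread("pics/w2.png"); roi=im[97:122,304:330].max(2)
k,l,st,ce=cv2.connectedComponentsWithStats((roi<75).astype(np.uint8)); 
for i in range(1,k): print(st[i],ce[i]+[304,97], plane("wrist",*(ce[i]+[304,97]),130,c).round(1))
H=f(288,309,130); print("hole",H.round(1))
P=[f(*p,15) for p in((138,103),(442,112),(432,461),(135,457))]; C=sum(P)/4
print("base",C.round(1),[np.linalg.norm(P[i]-P[(i+1)%4]).round(1) for i in range(4)])
an=lambda p,q:np.degrees(np.arctan2(*(q-p)[1::-1]))
print("yaws",an(P[3],P[0]),an(P[2],P[1]),an(P[1],P[0])-90,an(P[2],P[3])-90)
for a,b in(((180,190),(398,195)),((168,425),(405,433))): print("plate",an(f(*b,130),f(*a,130))-90)
for a,b in(((192,343),(340,359)),((194,263),(344,278))): print("hooks",an(f(*b,147),f(*a,147))-90)
y=np.radians(an(P[2],P[1])); d=(H-C)[:2]; print("offset x,y",d@[np.cos(y),np.sin(y)],d@[-np.sin(y),np.cos(y)])
# held stem: block/tip in scene & side
for n in("scene","side"):
    im=arm.snapshot(n); cv2.imwrite(f"pics/{n}1.png",im)
    for q in((469.9,-212.1,160.),(469.9,-212.1,320.)): print(n,proj(n,np.array(q)).round(1))
A=[]
for n in("scene","side"):
    im=cv2.imread(f"pics/{n}1.png"); u,v=proj(n,np.array((470,-212,245.))).astype(int)
    x,y=np.clip(u-33,0,540),max(v-50,0); print(x,y); A.append(cv2.resize(im[y:y+100,x:x+66],(396,600),interpolation=cv2.INTER_CUBIC))
cv2.imwrite("pics/held.png",np.hstack(A))
```

```text
[  6   7  12  11 108] [315.42592593 108.91666667] [ 545.9 -202.8  130. ]
[25 19  1  5  5] [329. 118.] [ 538.5 -218.6  130. ]
hole [ 546. -203.  130.]
base [ 555.7 -202.1   15. ] [np.float64(108.5), np.float64(128.1), np.float64(108.5), np.float64(129.7)]
yaws 7.582988522993796 7.596516344658654 6.998881587206327 7.85758858671025
plate 7.385603834723042
plate 6.70542705962832
hooks 2.2801397726653363
hooks 2.715891965362715
offset x,y -9.711775394555987 0.384437591273936
scene [262.4 150. ]
scene [258.4 103.5]
side [318.  234.3]
side [318.6 186.7]
227 76
285 160
```

View pics/held.png

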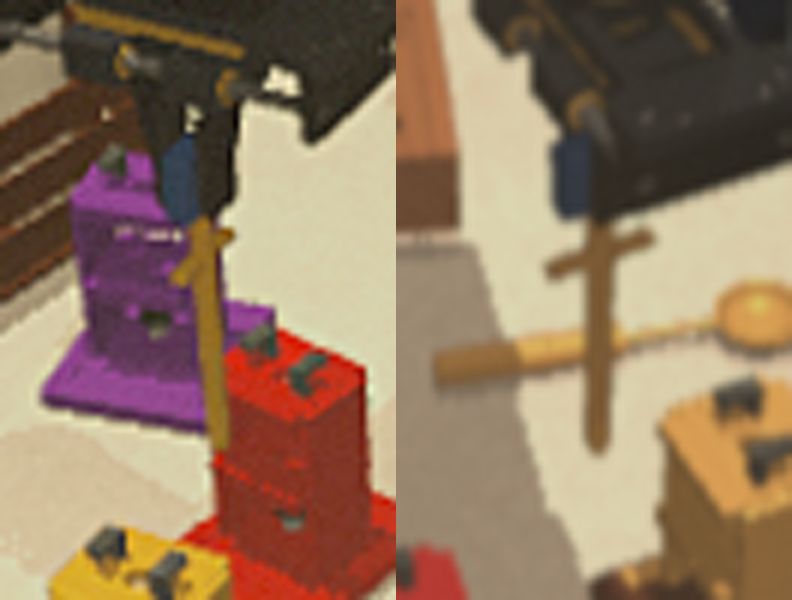

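The pictures show the stem hanging nearly straight. In the crop the tip is at scene (222,448) and side (598,452), and the neck is at scene (200,225) and side (598,222).

Run:
```python
from h import *
s=lambda x,y:(227+x/6-.4,76+y/6-.4); d=lambda x,y:(285+(x-396)/6-.4,160+y/6-.4)
for nm,a,b in(("tip",(222,448),(598,452)),("neck",(201,225),(598,222)),("bar",(203,257),(599,255))):
    p,r=tri([ray("scene",*s(*a)),ray("side",*d(*b))]); print(nm,p.round(1),np.round(r,1))
    for n,q in(("scene",s(*a)),("side",d(*b))): print(n,plane(n,*q,{"tip":161,"neck":298,"bar":273}[nm]).round(1))
state(); rel((546,-203,371),7.5)
```

```text
tip [ 469.1 -210.9  158.1] [2.1 2.1]
scene [ 469.8 -207.6  161. ]
side [ 469.5 -215.3  161. ]
neck [ 468.9 -210.9  288.7] [0.9 0.9]
scene [ 479.1 -200.6  298. ]
side [ 466.  -221.7  298. ]
bar [ 469.3 -211.2  271.2] [1. 1.]
scene [ 470.3 -209.1  273. ]
side [ 469.3 -214.   273. ]
t 5.35 tcp [ 469.8 -212.5  371.4] yaw 8.56 z [ 2.e-04  0.e+00 -1.e+00] F [-0.7  0.7 -1.8] M [-0.1  -0.01 -0.06] op 14.0 gf 30.0
shift [7.67 0.19 0.04] turn [ 0.   -0.01  1.06] q [-0.11  0.15 -0.12 -0.   -1.3   1.83]
```

Call:
move_arm(targets=[[[3, 0.1, 0], [0, 0, 0.5]], [[6, 0.2, 0], [0, 0, 1]], [[7.7, 0.2, 0], [0, 0, 1]], [[7.7, 0.2, 0], [0, 0, 1]], [[7.7, 0.2, 1], [0, 0, 1]], [[7.7, 0.2, 2], [0, 0, 1]], [[7.7, 0.2, 2.4], [0, 0, 1]], [[7.7, 0.2, 2.4], [0, 0, 1]], [[7.7, 0.2, 2.4], [0, 0, 1]], [[7.7, 0.2, 2.4], [0, 0, 1]]])

```text
clock: 6.6
tcp_pos: [546.3, -203.4, 347.7]
orientation: [0.998, 0.066, 0.0, 0.0]
wrist_force: [-0.7, -0.0, -1.4]
opening: 14.0
gripper_force: 30.0
```

Run:
```python
from h import *
state(); rel((546,-203,341),7.5)
A=[]
for n in("scene","side"):
    im=arm.snapshot(n); u,v=proj(n,np.array((546,-203,150.))).astype(int)
    x,y=u-33,v-50; print(x,y); A.append(cv2.resize(im[y:y+100,x:x+66],(396,600),interpolation=cv2.INTER_CUBIC))
cv2.imwrite("pics/over.png",np.hstack(A))
```

```text
t 6.6 tcp [ 546.3 -203.4  347.7] yaw 7.53 z [ 8.e-04 -2.e-04 -1.e+00] F [-0.7 -0.  -1.4] M [-0.06 -0.03 -0.06] op 14.0 gf 30.0
shift [-0.03 -0.05  0.67] turn [ 0.02 -0.04  0.03] q [-0.08  0.28 -0.01  0.   -1.28  1.78]
215 116
311 178
```

View pics/over.png

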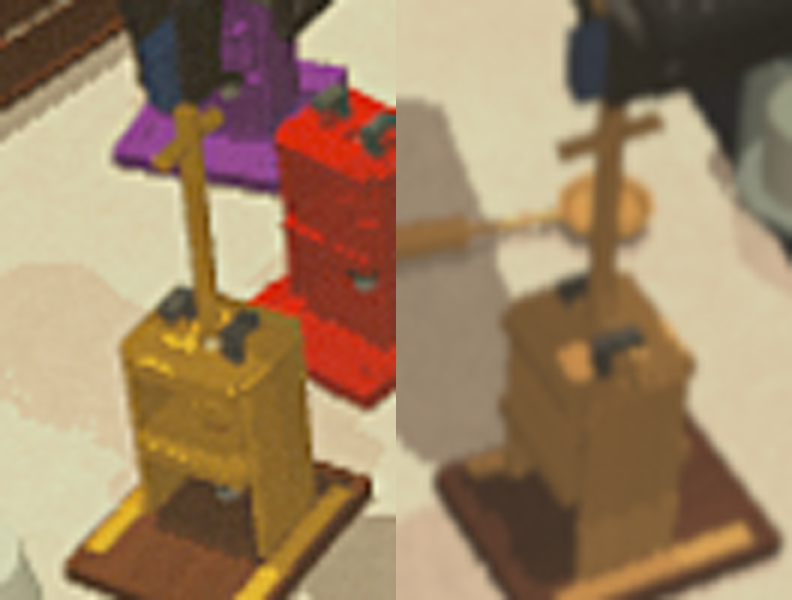

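The tip hangs between the two hooks, just above the plate, in both views. I'll descend gently.

Call:
move_arm(targets=[[[0, 0, 0.2], [0, 0, 0]], [[0, 0, 0.4], [0, 0, 0]], [[0, 0, 0.6], [0, 0, 0]], [[0, 0, 0.7], [0, 0, 0]], [[0, 0, 0.8], [0, 0, 0]], [[0, 0, 0.8], [0, 0, 0]], [[0, 0, 0.8], [0, 0, 0]]])

```text
clock: 7.58
tcp_pos: [546.3, -203.4, 339.3]
orientation: [0.998, 0.066, 0.0, 0.0]
wrist_force: [-1.1, -0.9, -2.2]
opening: 14.1
gripper_force: 30.0
```

Call:
move_arm(targets=[[[0, 0, 0.1], [0, 0, 0]], [[0, 0, 0.2], [0, 0, 0]], [[0, 0, 0.2], [0, 0, 0]], [[0, 0, 0.2], [0, 0, 0]]])

```text
clock: 8.07
tcp_pos: [546.2, -203.4, 337.2]
orientation: [0.998, 0.066, -0.0, 0.0]
wrist_force: [0.6, -0.1, -2.3]
opening: 13.4
gripper_force: 30.0
```

```bash
python3 -c "
from h import *
state(); rel((546,-203,341),7.5)"
```

```text
t 8.07 tcp [ 546.2 -203.4  337.2] yaw 7.53 z [-1.e-04 -0.e+00 -1.e+00] F [ 0.6 -0.1 -2.3] M [-0.07 -0.    0.02] op 13.4 gf 30.0
shift [-0.02 -0.04 -0.38] turn [0.   0.   0.03] q [-0.08  0.28 -0.03  0.   -1.26  1.78]
```

Call:
move_arm(targets=[[[0, 0, 0.2], [0, 0, 0]], [[0, 0, 0.4], [0, 0, 0]], [[0, 0, 0.6], [0, 0, 0]], [[0, 0, 0.8], [0, 0, 0]], [[0, 0, 0.8], [0, 0, 0]], [[0, 0, 0.8], [0, 0, 0]]])

```text
clock: 8.82
tcp_pos: [546.3, -203.4, 329.3]
orientation: [0.998, 0.066, 0.0, 0.0]
wrist_force: [-0.1, 0.1, -1.7]
opening: 13.8
gripper_force: 30.0
```

Call:
move_arm(targets=[[[0, 0, 0.4], [0, 0, 0]], [[0, 0, 0.8], [0, 0, 0]], [[0, 0, 1.2], [0, 0, 0]], [[0, 0, 1.6], [0, 0, 0]], [[0, 0, 2.0], [0, 0, 0]], [[0, 0, 2.0], [0, 0, 0]], [[0, 0, 2.0], [0, 0, 0]]])

```text
clock: 9.7
tcp_pos: [546.3, -203.4, 309.4]
orientation: [0.998, 0.066, 0.0, 0.0]
wrist_force: [0.8, 0.4, -3.0]
opening: 13.9
gripper_force: 30.0
```

```bash
python3 -c "
from h import *
state()"
```

```text
t 9.7 tcp [ 546.3 -203.4  309.4] yaw 7.53 z [ 3.e-04 -1.e-04 -1.e+00] F [ 0.8  0.4 -3. ] M [-0.05 -0.02  0.03] op 13.9 gf 30.0
```

Call:
move_arm(targets=[[[0, 0, 0.5], [0, 0, 0]], [[0, 0, 1.0], [0, 0, 0]], [[0, 0, 1.5], [0, 0, 0]], [[0, 0, 2.0], [0, 0, 0]], [[0, 0, 2.0], [0, 0, 0]], [[0, 0, 2.0], [0, 0, 0]]])

```text
clock: 10.45
tcp_pos: [546.3, -203.4, 289.4]
orientation: [0.998, 0.066, 0.0, 0.0]
wrist_force: [0.7, -0.4, -2.4]
opening: 13.6
gripper_force: 30.0
```

Call:
move_arm(targets=[[[0, 0, 0.1], [0, 0, 0]], [[0, 0, 0.2], [0, 0, 0]], [[0, 0, 0.3], [0, 0, 0]], [[0, 0, 0.4], [0, 0, 0]], [[0, 0, 0.4], [0, 0, 0]], [[0, 0, 0.4], [0, 0, 0]]])

```text
clock: 11.2
tcp_pos: [546.2, -203.4, 285.3]
orientation: [0.998, 0.066, 0.0, 0.0]
wrist_force: [-0.3, 0.2, -2.6]
opening: 13.2
gripper_force: 30.0
```

Call:
move_arm(targets=[[[0, 0, 0.1], [0, 0, 0]], [[0, 0, 0.2], [0, 0, 0]], [[0, 0, 0.2], [0, 0, 0]], [[0, 0, 0.2], [0, 0, 0]]])

```text
clock: 11.7
tcp_pos: [546.2, -203.4, 283.3]
orientation: [0.998, 0.066, 0.0, 0.0]
wrist_force: [0.3, -0.0, -1.3]
opening: 13.8
gripper_force: 30.0
```

Call:
move_arm(targets=[[[0, 0, 0.2], [0, 0, 0]], [[0, 0, 0.4], [0, 0, 0]], [[0, 0, 0.6], [0, 0, 0]], [[0, 0, 0.6], [0, 0, 0]], [[0, 0, 0.6], [0, 0, 0]]])

```text
clock: 12.32
tcp_pos: [546.3, -203.4, 277.3]
orientation: [0.998, 0.066, 0.0, 0.0]
wrist_force: [1.1, 0.9, -1.7]
opening: 13.9
gripper_force: 30.0
```

Call:
move_arm(targets=[[[0, 0, 0.4], [0, 0, 0]], [[0, 0, 0.8], [0, 0, 0]], [[0, 0, 1.2], [0, 0, 0]], [[0, 0, 1.6], [0, 0, 0]], [[0, 0, 2.0], [0, 0, 0]], [[0, 0, 2.2], [0, 0, 0]], [[0, 0, 2.2], [0, 0, 0]], [[0, 0, 2.2], [0, 0, 0]]])

```text
clock: 13.32
tcp_pos: [546.3, -203.4, 255.4]
orientation: [0.998, 0.066, 0.0, 0.0]
wrist_force: [0.7, 0.6, -2.2]
opening: 13.7
gripper_force: 30.0
```

```bash
python3 -c "
from h import *
state()"
```

```text
t 13.32 tcp [ 546.3 -203.4  255.4] yaw 7.53 z [ 3.e-04 -1.e-04 -1.e+00] F [ 0.7  0.6 -2.2] M [-0.05 -0.01 -0.03] op 13.7 gf 30.0
```

Call:
move_arm(targets=[[[0, 0, 0.4], [0, 0, 0]], [[0, 0, 0.8], [0, 0, 0]], [[0, 0, 1.2], [0, 0, 0]], [[0, 0, 1.5], [0, 0, 0]], [[0, 0, 1.8], [0, 0, 0]], [[0, 0, 1.9], [0, 0, 0]], [[0, 0, 1.9], [0, 0, 0]], [[0, 0, 1.9], [0, 0, 0]]])

```text
clock: 14.32
tcp_pos: [546.5, -203.5, 236.6]
orientation: [0.998, 0.066, 0.0, 0.0]
wrist_force: [0.3, -0.5, 3.4]
opening: 13.9
gripper_force: 30.0
```

Call:
move_arm(targets=[[[0, 0, 0.1], [0, 0, 0]], [[0, 0, 0.2], [0, 0, 0]], [[0, 0, 0.25], [0, 0, 0]], [[0, 0, 0.25], [0, 0, 0]], [[0, 0, 0.25], [0, 0, 0]]])

```text
clock: 14.95
tcp_pos: [546.4, -203.4, 233.9]
orientation: [0.998, 0.066, 0.0, 0.0]
wrist_force: [0.9, -0.2, 4.3]
opening: 13.5
gripper_force: 30.0
```

```bash
python3 -c "
from h import *
state()
import time
o=[arm.get_obs()['wrist_force'] for _ in range(3)]; print(o)"
```

```text
t 14.95 tcp [ 546.4 -203.4  233.9] yaw 7.54 z [ 5.e-04 -1.e-04 -1.e+00] F [ 0.9 -0.2  4.3] M [-0.23 -0.58 -0.02] op 13.5 gf 30.0
[array([ 0.9403814 , -0.21403916,  4.30978382]), array([ 0.9403814 , -0.21403916,  4.30978382]), array([ 0.9403814 , -0.21403916,  4.30978382])]
```

Call:
move_arm(targets=[[[0, 0, 0], [0, 0, 5]], [[0, 0, 0], [0, 0, 10]], [[0, 0, 0], [0, 0, 15]], [[0, 0, 0], [0, 0, 20]], [[0, 0, 0], [0, 0, 25]], [[0, 0, 0], [0, 0, 30]], [[0, 0, 0], [0, 0, 35]], [[0, 0, 0], [0, 0, 40]], [[0, 0, 0], [0, 0, 40]], [[0, 0, 0], [0, 0, 40]]])

```text
clock: 16.2
tcp_pos: [545.9, -203.3, 233.6]
orientation: [0.96, -0.279, -0.001, 0.0]
wrist_force: [-0.2, -0.2, 3.3]
opening: 13.8
gripper_force: 30.0
```

```bash
python3 -c "
from h import *
state()"
```

```text
t 16.2 tcp [ 545.9 -203.3  233.6] yaw -32.4 z [-1.1e-03  1.0e-04 -1.0e+00] F [-0.2 -0.2  3.3] M [-0.08  0.02 -0.04] op 13.8 gf 30.0
```

Call:
move_arm(targets=[[[0, 0, 0], [0, 0, 5]], [[0, 0, 0], [0, 0, 10]], [[0, 0, 0], [0, 0, 15]], [[0, 0, 0], [0, 0, 20]], [[0, 0, 0], [0, 0, 25]], [[0, 0, 0], [0, 0, 30]], [[0, 0, 0], [0, 0, 35]], [[0, 0, 0], [0, 0, 40]], [[0, 0, 0], [0, 0, 44]], [[0, 0, 0], [0, 0, 44]]])

```text
clock: 17.45
tcp_pos: [545.8, -203.4, 233.6]
orientation: [0.786, -0.618, -0.001, 0.0]
wrist_force: [0.3, -0.5, 3.8]
opening: 13.8
gripper_force: 30.0
```

```bash
python3 -c "
from h import *
state()"
```

```text
t 17.45 tcp [ 545.8 -203.4  233.6] yaw -76.39 z [-0.0013  0.     -1.    ] F [ 0.3 -0.5  3.8] M [-0.16  0.14 -0.02] op 13.8 gf 30.0
```

Now the last few degrees, in small steps up to the stop walls.

Call:
move_arm(targets=[[[0, 0, 0], [0, 0, 2]], [[0, 0, 0], [0, 0, 4]], [[0, 0, 0], [0, 0, 5]], [[0, 0, 0], [0, 0, 6]], [[0, 0, 0], [0, 0, 6]]])

```text
clock: 18.08
tcp_pos: [546.0, -203.4, 233.6]
orientation: [0.752, -0.659, -0.0, 0.0]
wrist_force: [-2.1, -0.2, 3.6]
opening: 13.7
gripper_force: 30.0
```

```bash
python3 -c "
from h import *
state()"
```

```text
t 18.07 tcp [ 546.  -203.4  233.6] yaw -82.48 z [-7.e-04  0.e+00 -1.e+00] F [-2.1 -0.2  3.6] M [-0.27  0.57  0.04] op 13.7 gf 30.0
```

Call:
move_arm(targets=[[[0, 0, -0.1], [0, 0, 0]], [[0, 0, -0.2], [0, 0, 0]], [[0, 0, -0.3], [0, 0, 0]], [[0, 0, -0.35], [0, 0, 0]], [[0, 0, -0.35], [0, 0, 0]]])

```text
clock: 18.7
tcp_pos: [546.0, -203.4, 237.2]
orientation: [0.752, -0.659, -0.0, 0.0]
wrist_force: [-2.4, -0.3, 3.0]
opening: 13.7
gripper_force: 30.0
```

```bash
python3 -c "
from h import *
state()"
```

```text
t 18.7 tcp [ 546.  -203.4  237.2] yaw -82.47 z [-5.e-04  0.e+00 -1.e+00] F [-2.4 -0.3  3. ] M [-0.29  0.69  0.01] op 13.7 gf 30.0
```

Tip at about 26 mm. I'll release and look.

Call:
move_arm(targets=[[[0, 0, 0], [0, 0, 0]], [[0, 0, 0], [0, 0, 0]], [[0, 0, 0], [0, 0, 0]], [[0, 0, 0], [0, 0, 0]], [[0, 0, 0], [0, 0, 0]]], jaw=5)

```text
clock: 19.32
tcp_pos: [546.3, -203.3, 237.2]
orientation: [0.752, -0.659, 0.0, -0.0]
wrist_force: [-0.2, -0.5, -0.7]
opening: 48.6
gripper_force: 0.0
```

Call:
move_arm(targets=[[[0, 0, -2], [0, 0, 0]], [[0, 0, -5], [0, 0, 0]], [[0, 0, -10], [0, 0, 0]], [[0, 0, -14], [0, 0, 0]], [[0, 0, -14], [0, 0, 0]], [[0, 0, -14], [0, 0, 0]], [[0, 0, -14], [0, 0, 0]]])

```text
clock: 20.2
tcp_pos: [545.8, -203.2, 375.7]
orientation: [0.752, -0.659, -0.001, 0.001]
wrist_force: [-0.8, 0.5, -0.4]
opening: 50.4
gripper_force: 0.0
```

Run:
```python
from h import *
state(); A=[]
for n in("scene","side"):
    im=arm.snapshot(n); u,v=proj(n,np.array((546,-203,140.))).astype(int)
    x,y=u-33,v-50; A.append(cv2.resize(im[y:y+100,x:x+66],(396,600),interpolation=cv2.INTER_CUBIC))
    print(n,x,y,"expected block top",proj(n,np.array((546,-203,201.))).round(1))
cv2.imwrite("pics/end.png",np.hstack(A))
```

```text
t 20.2 tcp [ 545.8 -203.2  375.7] yaw -82.47 z [-2.9e-03  6.0e-04 -1.0e+00] F [-0.8  0.5 -0.4] M [0.07 0.   0.01] op 50.4 gf 0.0
scene 215 119 expected block top [247.  152.6]
side 311 180 expected block top [345.1 214. ]
```

View pics/end.png

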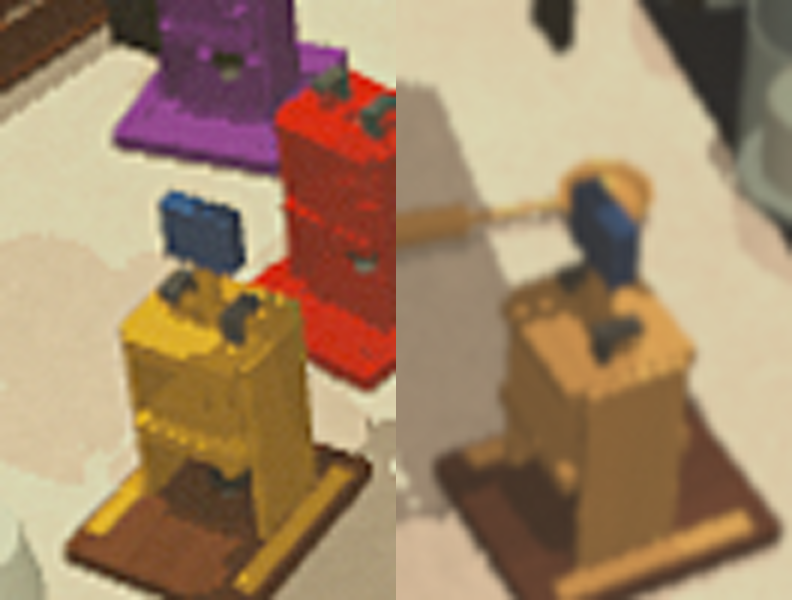

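The blue block stands upright with its bar along the stand's y, under both hooks. Its top is at scene (248.8,152.3), where a tip height of 27 mm predicts (247,152.6), so it stayed locked after release.

```bash
python3 -c "
from workcell import arm
print(arm.job_done())"
```

```text
the job is handed in; nothing more can be done
None
```

The brass stem is through both plates, locked under the hooks and released, and I handed the job in at about 20 s; the hand-in returned no verdict, but in both final camera views it had stayed locked after release.

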